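# Unfold the crank handle and clamp two rice blocks in the pack press

## Robot

A 6-joint arm with a two-finger parallel gripper is mounted at the origin on a cart in front of the work surface, level with it; the furniture and walls round the work are solid. World frame = base frame: x ahead of the robot, y to its left, z up, the work surface at z = 0. Lengths are in mm, angles in rad, forces in N, time in s.
With the tool pointing down it reaches from about 275 to 750 mm from the base axis. Payload 10.2 kg.
Tool frame: the origin (TCP) lies at the very end of the fingers, on their centre line; the grasp point (between the pads) lies 19 mm behind it (ctrl.pinch_z is the distance from the TCP to the grasp point, in mm); y points along the fingers, z is the direction in which the jaws open and shut, and the axes are right-handed (so a half turn about y gives the same grasp; the last joint's range is limited). The gripper opens to 85 mm and grips with 20 to 120 N. Pads are 22 mm wide; open, the fingers measure 114 mm over their backs; the gripper's body (76 mm by 85 mm) begins 54 mm behind the grasp point. The pads swing forward as they close: fully open they stand 13 mm farther back than shut.
Start: joints at [1.008, 0.313, 1.498, -0, 1.331, -0.223], TCP at [174.995, 494.983, 231.294] pointing down, gripper open.
Joint ranges: [-2.94, 2.94], [-0.97, 2.17], [0.19, 2.56], [-1.23, 4.37], [0.02, 3.11], [-2.88, 2.88]. Speed limits (rad/s): [2.39, 2.39, 3.01, 3.14, 3.14, 3.14].

## Interface

Orientations are given as a unit quaternion [w, x, y, z].
In Python, from rig import sense, eyes, ctrl gives the robot as it stands. The module is installed in compiled form; this text tells all that it offers.
- The arm moves only by the shell command python3 -m handwheel 'ROWS' [FORCE]. ROWS is JSON, a list of rows, each an object of numbers: "grip": the finger opening in mm, from 0 to 85.4; "tx", "ty", "tz": the shift along the tool's x, y, z in mm; "wx", "wy", "wz": the turn, a rotation vector about the tool's x, y, z in rad. In form: [{"grip": .., "tx": .., "ty": .., "tz": .., "wx": .., "wy": .., "wz": ..}, ...]. A call has 1 to 10 rows; each row shifts and turns the commanded pose from where the row before left it, along the tool's axes as they then stand; what a row does not reach is not made up. A row lasts 1/12 s, in which the tool goes at most 41.7 mm and 7.16 degrees, less where a joint would pass 70% of its speed; a pose out of reach is approached as far as the arm can. A call is refused whole if a number of a shift passes 41.7 or a number of a turn 0.125, either way. A call with a gripper value outside its range is refused whole. The fingers move at their own pace and stop on an object; FORCE is the grip in N (left out, the last holds). Time passes only in rows, so rows that do not move let the fingers close. It gives the time, the measured TCP pose, the force and the opening at its end, in the units of the state.
- sense(): the state, without advancing time (a new reading comes with each control period).
- eyes.capture(name): name is "scene" or "side" or "wrist"; returns a dict with "pixels" (420x560x3 uint8, red, green, blue), "mtx" (3x3 intrinsics, pixels), "R" (3x3) and "t" (3): a world point X has camera coordinates R X + t. Camera axes: x right, y down, z forward; pixel columns grow to the right and rows downward; lengths in mm; the calibration is good to about 2 mm. A picture is of the moment at which its call begins. There is no depth.
- ctrl.finish_job(): hands the job in, once; it reports no verdict.
The state is a dict: "time_s": time; "joints": joint angles; "dq": joint speeds; "tau": joint torques, N m; "eef_pos": TCP position; "ee_rot": TCP orientation; "force": force on the tool from outside, world axes, zero at the start; "wrist_torque": the same for the moment, N m; "grip_width": opening from 0.0 (shut) to 1.0 (fully open).
Only numpy, scipy, OpenCV 4.12 (cv2) and the standard library are available. Lean on these libraries where they do the work, as an engineer would, in place of code of your own. Each camera call takes 0.05 s, during which the arm holds its last target.

## Task

Two puffed-rice blocks lie loose in the small hand-cranked pack press. First fold the crank's handle up out of its stowed position until it stands fully upright, then crank clockwise (seen from above) until the platen holds both blocks firmly together against the fence with about 30 N, without ever squeezing them over 60 N, which crushes them. Let go with the handle left upright and the blocks clamped, and leave the date stamp, whetstone and scraper near the press where they are.

Things in the scene. Friction and masses are not known exactly. Their poses are not given: they have to be found in the camera images.
- press: the fixed pack press: aluminium bed 340x120x12 mm on the table, edged by two low steel strips, with a grey gearbox (80x90 mm, top 67 mm above the table). Origin on the table under the vertical crank axis; its x axis runs along the bed from the gearbox through platen and blocks to the fence, z up.
- crank_hub (a point): point on the vertical crank axis, level with the handle's fold hinge (102 mm above the table). The flat steel crank arm (16 mm wide, 8 mm thick, top 91 mm above the table) runs level from the axis outward; at the start it points along the press's -x. The hub is a disc of radius 15 mm, top 95 mm above the table.
- handle_hinge (a point): the level fold hinge of the handle at the outer end of the crank arm, 75 mm from the crank axis and 102 mm above the table, square to the arm. Two steel cheeks, 26 mm over all, tops 105 mm above the table, hold it.
- handle_grip (a point): point on the middle line of the round handle, 50 mm from the fold hinge; a good place to pinch. The black sleeve (diameter 18 mm) runs from 18 to 80 mm from the hinge and spins freely about its length. Stowed, the handle lies over the crank arm, pointing from the hinge inward over the hub; it swings up in the vertical plane through the crank axis to stand above the hinge, tip 182 mm above the table.
- handle (a joint): fold angle of the handle: 0 stowed flat along the arm, 1.571 upright against its stop (the working position). Stiff (friction 0.12 N m): it stays where it is left.
- crank (a joint): crank angle, 0 at the start, grows clockwise from above, at most 6.2. Each rad drives the platen 12 mm to the fence. It turns against a steady friction of 0.5 N m (6.7 N along the circle at the handle, 75 mm out) and stays where it is left. Clamping adds 0.012 N m per N of clamping force: at 30 N the push at the handle is about 4.8 N more than when turning free, at 60 N 9.6 N more.
- platen: steel pressing plate 84 mm wide and 44 mm high that pushes the blocks; origin at the middle of its front face, 38 mm above the table, 70 mm along the press's x at the start; axes as the press. It is sprung: once the blocks meet the fence the clamping force rises steeply with the crank, about 8 N for each mm of platen drive.
- block_near: the puffed-rice block next to the platen, 35 mm along the press's x, 90 mm across, 54 mm high, standing on the bed (underside 12 mm above the table); origin at the centre of its underside; x along its 35 mm, z up
- block_far: equal second block, between the first and the fence. The steel fence (plate 12 mm thick, 100 mm wide, top 60 mm above the table) is bolted across the bed beyond it; its face turned to the blocks lies anywhere from 172 to 197 mm along the press's x and is not measured: find it by feel or camera. Origin and axes as the first.
- date_stamp: bystander: stamp with a red handle, 26x42x66 mm, standing on the table near the fence end of the press (another stands far off by the blue sealer); origin at its underside
- whetstone: bystander: dark stone 30x72x20 mm on the table; origin at its underside
- scraper: bystander: steel bench scraper with a wooden bar, 109x135x22 mm, flat on the table beyond the fence end of the press, on the left (another lies far off at the back); origin at its underside
Mind the look-alikes: they are no part of the job. What is shaped like the block_far but turquoise is not meant. Leave any yellow look-alike of the block_near alone.

How it is judged:
By the outcome, as a careful person would: the job done as asked, in the order asked, and still so for the second after the job is handed in, with the robot touching nothing.
It also fails if it takes over 72 s, if anything falls off the work surface, if the arm or the gripper's body presses on something with over 40 N, if the wrist force passes 120 N, or if a joint passes its speed limit or range.

## Working session

There is one attempt and no reset: what is moved stays moved. The work goes in short steps, Python scripts to look and compute and a shell command to move; the robot and the scene stay as the last step left them, time stands still between calls to the robot, and variables do not carry over. Pictures are saved under pics/ and viewed, and the job is handed in when it is done.

```bash
ls; mkdir -p pics
python3 - <<'E'
from rig import sense,eyes,ctrl
import cv2
s=sense();print(s); print(ctrl.pinch_z)
for n in("scene","side","wrist"):
    c=eyes.capture(n);cv2.imwrite(f"pics/a_{n}.png",c["pixels"][:,:,::-1]);print(n,c["mtx"].tolist(),c["R"].tolist(),c["t"].tolist())
E
```

```text
pics
{'time_s': 0.0, 'joints': array([ 1.00762657e+00,  3.13476249e-01,  1.49846001e+00,  1.95456293e-05,
        1.33097491e+00, -2.23424398e-01]), 'dq': array([-0.00038504, -0.00020912, -0.00024022,  0.00279926,  0.00088972,
       -0.00138636]), 'tau': array([ 4.69737079e-04, -4.12266004e+01, -2.59748268e+01, -1.18345897e-04,
        4.03627098e-03, -2.30954191e-05]), 'eef_pos': array([174.83252705, 494.76075214, 230.71300953]), 'ee_rot': array([-0.69650047,  0.69735647, -0.1197277 ,  0.119358  ]), 'force': array([-0.26189448,  0.54917186, -0.14275316]), 'wrist_torque': array([ 0.0077004 ,  0.01274046, -0.01571659]), 'grip_width': 1.000353468127162}
18.700000000000003
scene [[476.2853639058103, 0.0, 285.50567172833047], [0.0, 476.2853639058103, 209.346009126701], [0.0, 0.0, 1.0]] [[0.562642953090464, -0.8266767419943459, 0.006202546513792561], [-0.5318302192947382, -0.3676917477523778, -0.7628626327719248], [0.6329214210172958, 0.42592058283254564, -0.6465308437631041]] [-251.13209949448708, 356.1829372410252, 1119.1265012660501]
side [[537.6776787020948, 0.0, 278.44180517527184], [0.0, 537.6776787020948, 218.49129284055257], [0.0, 0.0, 1.0]] [[-0.9997767245171971, -0.013626262205339018, -0.016150111206287964], [0.008458946704021857, 0.4422956638467852, -0.8968294107370643], [0.01936355686134746, -0.8967657836473485, -0.4420816462431283]] [486.8002057406625, 59.05971368824446, 1655.2179842022633]
wrist [[346.37962058948153, 0.0, 281.59617864345006], [0.0, 346.37962058948153, 206.5241804892975], [0.0, 0.0, 1.0]] [[0.3323574989459546, 0.943153110913096, -0.0008380151192790434], [0.9089370095715427, -0.320062685379241, 0.26719541549018216], [0.2517379699718175, -0.08956610297863539, -0.963642001820017]] [-524.9623598262915, -35.92094466166465, 377.51579846737684]
```

View pics/a_scene.png

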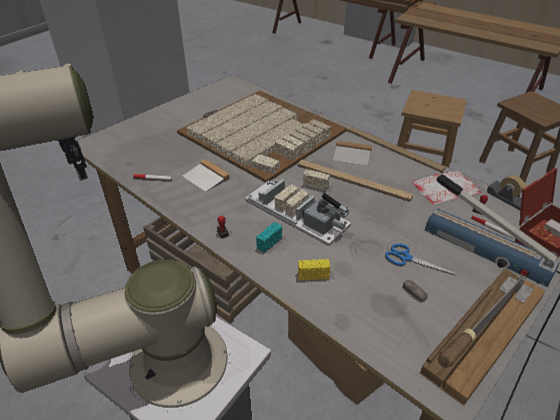

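View pics/a_side.png

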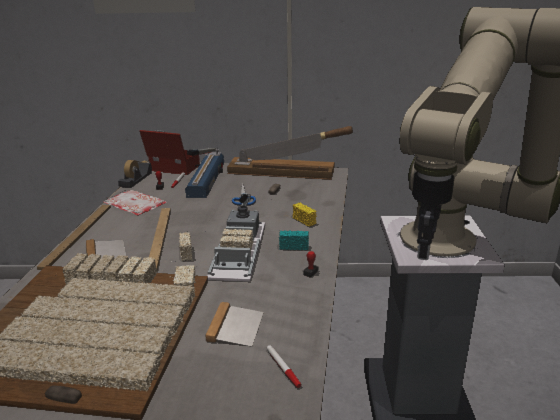

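View pics/a_wrist.png

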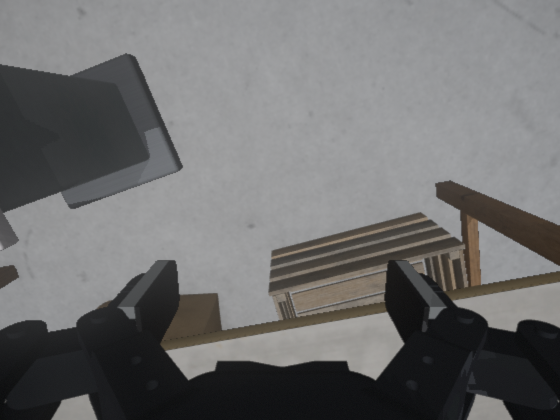

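The scene view shows the press at about (300,208): gearbox and crank at (325,213), fence at (268,188). The side view shows it at (238,245). Date stamp (222,226), scraper (208,173) and whetstone (415,290) are bystanders; turquoise (269,237) and yellow (314,270) are look-alikes. I'll enlarge both views.

Run:
```python
import cv2
a=cv2.imread("pics/a_scene.png")[165:255,235:365];b=cv2.imread("pics/a_side.png")[190:285,195:290]
cv2.imwrite("pics/b1.png",cv2.resize(a,None,fx=6,fy=6,interpolation=cv2.INTER_CUBIC))
cv2.imwrite("pics/b2.png",cv2.resize(b,None,fx=6,fy=6,interpolation=cv2.INTER_CUBIC))
```

```text
(no output)
```

View pics/b1.png

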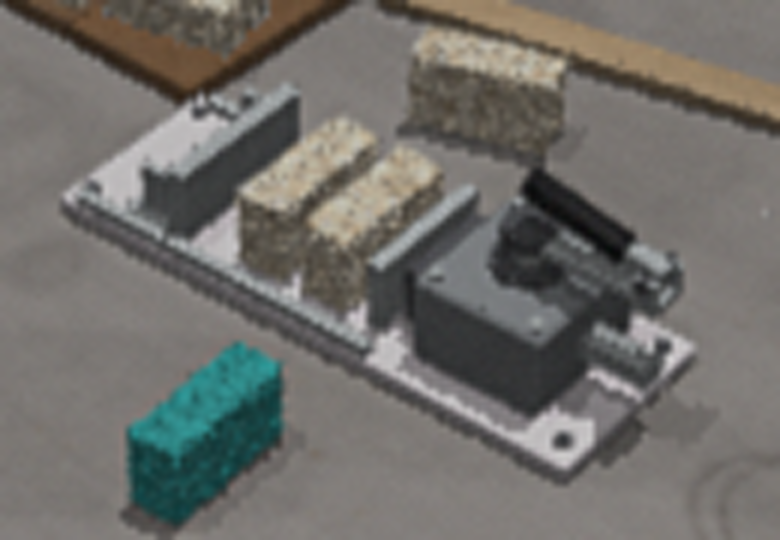

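View pics/b2.png

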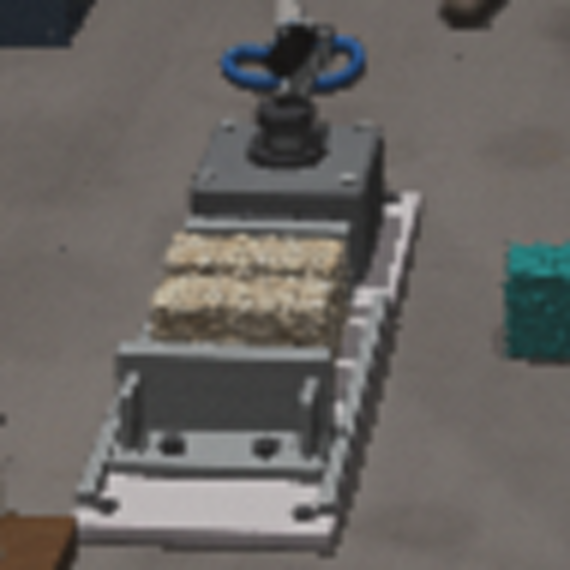

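```bash
cat > h.py <<'E'
import numpy as np,cv2
from rig import sense,eyes,ctrl
def ray(c,uv):
    d=np.linalg.inv(c["mtx"])@[uv[0],uv[1],1]; R=c["R"]; o=-R.T@c["t"]; d=R.T@d; return o,d/np.linalg.norm(d)
def plane(c,uv,z):
    o,d=ray(c,uv); return o+d*(z-o[2])/d[2]
def tri(l):
    A=np.zeros((3,3));b=np.zeros(3);L=[ray(*q) for q in l]
    for o,d in L:
        P=np.eye(3)-np.outer(d,d);A+=P;b+=P@o
    X=np.linalg.solve(A,b); return X,[np.linalg.norm(np.cross(X-o,d)) for o,d in L]
def proj(c,X):
    p=c["mtx"]@(c["R"]@np.array(X)+c["t"]);return p[:2]/p[2]
E
python3 - <<'E'
from h import *
np.set_printoptions(precision=1,suppress=True)
S=eyes.capture("scene");D=eyes.capture("side")
s=lambda x,y:(235+x/6,165+y/6); d=lambda x,y:(195+x/6,190+y/6)
for n,p in dict(left=(65,203),front=(565,472),right=(692,350)).items(): print("S bed",n,plane(S,s(*p),12))
for n,p in dict(farR=(80,515),farL=(330,540),nearL=(418,195)).items(): print("D bed",n,plane(D,d(*p),12))
for n,p in dict(l=(415,285),f=(540,350)).items(): print("S gear",n,plane(S,s(*p),67))
for n,p in dict(a=(378,193),b=(190,195),c=(382,127),d=(222,122)).items(): print("D gear",n,plane(D,d(*p),67))
for n,a,b in (("bedleft",(65,203),(330,540)),("hub",(525,228),(287,108)),("hinge",(658,265),(308,35))): print(n,tri([(S,s(*a)),(D,d(*b))]))
print(plane(S,s(655,268),102),plane(S,s(525,228),95),plane(D,d(287,105),95))
E
```

```text
S bed left [556.6 232.6  12. ]
S bed front [530.3 -98.6  12. ]
S bed right [ 645.3 -107.2   12. ]
D bed farR [673.7 229.3  12. ]
D bed farL [559.2 251.3  12. ]
D bed nearL [532.6 -90.   12. ]
S gear l [552.4   5.   67. ]
S gear f [546.  -71.2  67. ]
D gear a [547.2  16.9  67. ]
D gear b [641.9  17.4  67. ]
D gear c [548.8 -60.2  67. ]
D gear d [633.5 -68.1  67. ]
bedleft (array([561.6, 238.2,   4.6]), [np.float64(1.5323325751822696), np.float64(1.5323325751821222)])
hub (array([595.4, -31.6,  91.9]), [np.float64(0.017303221883066947), np.float64(0.017303221882993134)])
hinge (array([ 591.6, -105.6,  102.6]), [np.float64(3.3343391784377094), np.float64(3.334339178437717)])
[ 594.2 -104.9  102. ] [592.1 -33.4  95. ] [595.1 -28.6  95. ]
```

```bash
cat >> h.py <<'E'
from scipy.spatial.transform import Rotation as Ro
np.set_printoptions(precision=2,suppress=True)
def tool(s=None):
    s=s or sense(); q=s["ee_rot"]; return Ro.from_quat([q[1],q[2],q[3],q[0]]).as_matrix()
def delta(target):  # world shift->tool shift
    s=sense(); return tool(s).T@(np.array(target)-s["eef_pos"])
E
python3 - <<'E'
from h import *
print(tool()); print(delta((590,-75,230)))
E
```

```text
[[ 0.94 -0.    0.33]
 [-0.33 -0.    0.94]
 [-0.   -1.   -0.  ]]
[ 581.3     1.19 -398.95]
```

```bash
python3 -m handwheel '[{"tx":33,"tz":-23},{"tx":33,"tz":-23},{"tx":33,"tz":-23},{"tx":33,"tz":-23},{"tx":33,"tz":-23},{"tx":33,"tz":-23},{"tx":33,"tz":-23},{"tx":33,"tz":-23},{"tx":33,"tz":-23}]' && python3 -m handwheel '[{"wy":0.125},{"wy":0.125},{"wy":0.125},{"wy":0.125},{"wy":0.125},{"wy":0.125},{"wy":0.125},{"wy":0.125},{"wy":0.125},{"wy":0.125}]'
python3 - <<'E'
from h import *
print(tool()); print(delta((560,-75,250)),sense()["joints"])
E
```

```text
[[ 0.94 -0.    0.33]
 [-0.33 -0.    0.94]
 [-0.   -1.   -0.  ]]
[ 553.01  -18.8  -408.96] [ 1.01  0.31  1.5  -0.    1.33 -0.22]invalid input
```

```bash
python3 -m handwheel '[{"grip":85,"tx":33,"ty":0,"tz":-23,"wx":0,"wy":0,"wz":0},{"grip":85,"tx":33,"ty":0,"tz":-23,"wx":0,"wy":0,"wz":0},{"grip":85,"tx":33,"ty":0,"tz":-23,"wx":0,"wy":0,"wz":0},{"grip":85,"tx":33,"ty":0,"tz":-23,"wx":0,"wy":0,"wz":0},{"grip":85,"tx":33,"ty":0,"tz":-23,"wx":0,"wy":0,"wz":0},{"grip":85,"tx":33,"ty":0,"tz":-23,"wx":0,"wy":0,"wz":0},{"grip":85,"tx":33,"ty":0,"tz":-23,"wx":0,"wy":0,"wz":0},{"grip":85,"tx":33,"ty":0,"tz":-23,"wx":0,"wy":0,"wz":0}]'
```

```text
time_s: 0.92
eef_pos: [363.3, 231.7, 231.5]
ee_rot: [0.697, -0.697, 0.119, -0.12]
force: [1.5, 0.5, 0.2]
grip_width: 0.993
```

```bash
python3 -m handwheel '[{"grip":85,"tx":20,"ty":0,"tz":-20,"wx":0,"wy":0.12,"wz":0},{"grip":85,"tx":20,"ty":0,"tz":-20,"wx":0,"wy":0.12,"wz":0},{"grip":85,"tx":20,"ty":0,"tz":-20,"wx":0,"wy":0.12,"wz":0},{"grip":85,"tx":25,"ty":0,"tz":-10,"wx":0,"wy":0.12,"wz":0},{"grip":85,"tx":25,"ty":0,"tz":-10,"wx":0,"wy":0.12,"wz":0},{"grip":85,"tx":25,"ty":0,"tz":0,"wx":0,"wy":0.12,"wz":0},{"grip":85,"tx":25,"ty":0,"tz":0,"wx":0,"wy":0.12,"wz":0},{"grip":85,"tx":25,"ty":0,"tz":10,"wx":0,"wy":0.12,"wz":0},{"grip":85,"tx":20,"ty":0,"tz":10,"wx":0,"wy":0.12,"wz":0},{"grip":85,"tx":20,"ty":0,"tz":10,"wx":0,"wy":0.12,"wz":0}]'
python3 - <<'E'
from h import *
print(tool()); print(delta((570,-75,260)),sense()["joints"])
E
```

```text
time_s: 1.75
eef_pos: [486.4, 7.5, 231.2]
ee_rot: [0.506, -0.506, 0.494, -0.494]
force: [0.2, 0.9, 0.1]
grip_width: 0.993
[[ 0.02 -0.    1.  ]
 [-1.    0.    0.02]
 [-0.   -1.   -0.  ]]
[ 84.49 -28.83  81.51] [-0.23  0.23  1.61  0.    1.3  -0.25]
```

```bash
python3 -m handwheel '[{"grip":85,"tx":30,"ty":-7,"tz":22,"wx":0,"wy":0,"wz":0},{"grip":85,"tx":30,"ty":-7,"tz":22,"wx":0,"wy":0.05,"wz":0},{"grip":85,"tx":30,"ty":-8,"tz":22,"wx":0,"wy":0.04,"wz":0},{"grip":85,"tx":30,"ty":-8,"tz":20,"wx":0,"wy":0,"wz":0},{"grip":85,"tx":10,"ty":0,"tz":10,"wx":0,"wy":0,"wz":0},{"grip":85,"tx":0,"ty":0,"tz":0,"wx":0,"wy":0,"wz":0}]'
python3 - <<'E'
from h import *
print(tool())
c=eyes.capture("wrist");np.savez("w1.npz",**c);cv2.imwrite("pics/w1.png",c["pixels"][:,:,::-1])
E
```

```text
time_s: 2.25
eef_pos: [581.5, -124.9, 260.5]
ee_rot: [0.484, -0.484, 0.515, -0.515]
force: [-1.3, 0.7, -1.3]
grip_width: 0.995
[[-0.06 -0.    1.  ]
 [-1.   -0.   -0.06]
 [ 0.   -1.   -0.  ]]
```

View pics/w1.png

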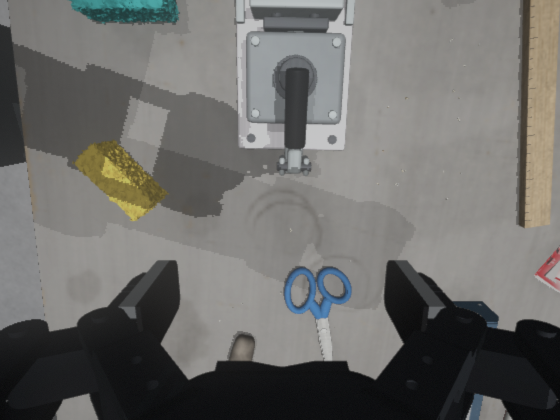

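The wrist view shows the sleeve from (297,68) to (295,148), the hinge cheeks at (294,164) and the gearbox bolts at (253,40) and (341,114).

Run:
```python
from h import *
c=dict(np.load("w1.npz"));S=eyes.capture("scene");D=eyes.capture("side")
im=c["pixels"][:,:,::-1]
cv2.imwrite("pics/w1c.png",cv2.resize(im[0:190,225:365],None,fx=4,fy=4)[:, :][:600*2][160:760])
g=im.max(2); m=((g<45)).astype(np.uint8)[60:155,280:315]
n,l,st,ce=cv2.connectedComponentsWithStats(m);i=1+st[1:,4].argmax();ys,xs=np.where(l==i);print(st[i]+[280,60,0,0,0])
for a in (70,90,110,130,145):
    r=xs[ys==a-60]; print(a, r.min()+280,r.max()+280)
for p in((253,40),(341,41),(340,114),(253,114)): print("bolt",plane(c,p,67))
print("hinge",plane(c,(294,164),102),"tip",plane(c,(297,68),102),plane(c,(295,148),102))
s=lambda x,y:(235+x/6,165+y/6)
print(tri([(c,(294,164)),(S,s(658,265))]),tri([(c,(295,148)),(S,s(632,243))]),tri([(c,(297,68)),(S,s(535,180))]))
```

```text
Traceback (most recent call last):
ValueError: attempt to get argmax of an empty sequence
```

View pics/w1c.png

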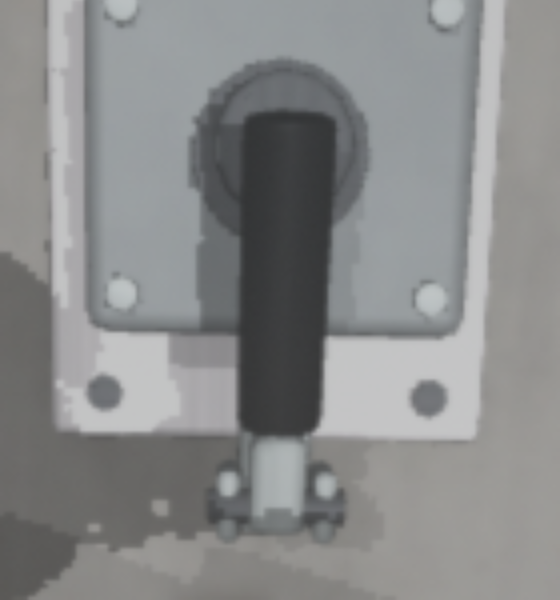

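Run:
```python
from h import *
c=dict(np.load("w1.npz"));S=eyes.capture("scene");D=eyes.capture("side")
w=lambda x,y:(225+x/4,40+y/4)
B=[plane(c,w(*p),67) for p in((121,5),(447,10),(431,299),(121,293))]
print("bolts",*B, "mean",np.mean(B,0))
h=plane(c,w(277,505),102);t=plane(c,w(289,113),102);e=plane(c,w(280,432),102);hub=plane(c,w(289,142),95)
print("hinge",h,"tip",t,"end",e,"hub",hub,np.linalg.norm(h-t),np.linalg.norm(h-e))
u=(hub-h)[:2];print("dir",u/np.linalg.norm(u),np.linalg.norm(u), (t-e)/np.linalg.norm(t-e))
s=lambda x,y:(235+x/6,165+y/6)
print(tri([(c,w(277,505)),(S,s(658,265))]),tri([(c,w(280,432)),(S,s(632,240))]),tri([(c,w(289,113)),(S,s(535,180))]))
# bed edges
E=[plane(c,w(*p),12) for p in((57,430),(475,438))];print("bed near end",E)
```

```text
bolts [566.96   3.16  67.  ] [639.19  -2.26  67.  ] [634.3  -64.16  67.  ] [561.95 -58.39  67.  ] mean [600.6  -30.41  67.  ]
hinge [ 594.85 -104.88  102.  ] tip [601.36 -25.25 102.  ] end [596.3  -89.16 102.  ] hub [601.43 -30.14  95.  ] 79.89973357143411 15.789314293869637
dir [0.09 1.  ] 75.03122966430664 [0.08 1.   0.  ]
(array([ 595.13, -105.2 ,  103.33]), [np.float64(0.610963952315305), np.float64(0.6109639523152667)]) (array([596.48, -89.05, 110.54]), [np.float64(0.9119476179060139), np.float64(0.9119476179059077)]) (array([601.57, -29.16, 117.83]), [np.float64(2.4141306615666758), np.float64(2.4141306615666447)])
bed near end [array([537.1 , -94.28,  12.  ]), array([ 653.62, -103.61,   12.  ])]
```

```bash
python3 - <<'E'
from h import *
print(delta((598.6,-57,130)),delta((598.6,-57,88)))
E
python3 -m handwheel '[{"grip":60,"tx":-20,"ty":30,"tz":4,"wx":0,"wy":0.02,"wz":0},{"grip":60,"tx":-20,"ty":33,"tz":4,"wx":0,"wy":0,"wz":0},{"grip":60,"tx":-15,"ty":33,"tz":4,"wx":0,"wy":0,"wz":0},{"grip":60,"tx":-14,"ty":33,"tz":0,"wx":0,"wy":0,"wz":0},{"grip":60,"tx":0,"ty":0,"tz":0,"wx":0,"wy":0,"wz":0}]'
python3 - <<'E'
from h import *
print(tool(),delta((598.6,-57,88)))
c=eyes.capture("wrist");np.savez("w2.npz",**c);cv2.imwrite("pics/w2.png",c["pixels"][:,:,::-1])
E
```

```text
[-65.13 131.46  14.79] [-65.13 173.46  14.79]
time_s: 2.92
eef_pos: [594.3, -50.5, 126.4]
ee_rot: [0.479, -0.483, 0.522, -0.515]
force: [-1.0, 0.9, -0.4]
grip_width: 0.699
[[-0.08 -0.01  1.  ]
 [-1.    0.   -0.08]
 [-0.   -1.   -0.01]] [ 6.29 38.32  5.16]
```

View pics/w2.png

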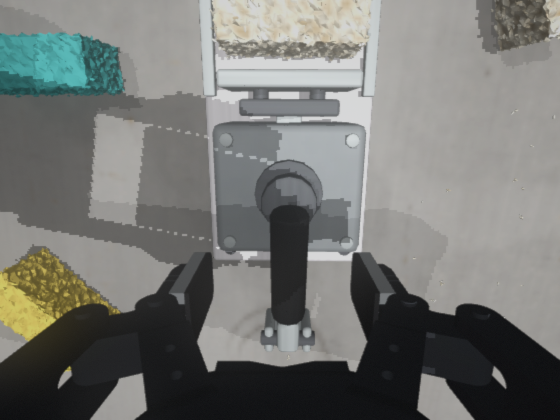

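The fingers now straddle the sleeve (x≈289, rows 210–322), which lies a few mm to the right of the jaw centre (282). I'll check heights from the two wrist views.

```bash
python3 - <<'E'
from h import *
a=dict(np.load("w1.npz"));b=dict(np.load("w2.npz"))
w=lambda x,y:(225+x/4,40+y/4)
print("hinge",tri([(a,w(277,505)),(b,(288,331))]));print("tip",tri([(a,w(289,113)),(b,(289,209))]));print("end",tri([(a,w(280,432)),(b,(288,321))]))
E
python3 -m handwheel '[{"grip":50,"tx":3,"ty":19,"tz":3,"wx":0,"wy":0,"wz":0},{"grip":50,"tx":3,"ty":19,"tz":2,"wx":0,"wy":0,"wz":0},{"grip":10,"tx":0,"ty":0,"tz":0,"wx":0,"wy":0,"wz":0},{"grip":10,"tx":0,"ty":0,"tz":0,"wx":0,"wy":0,"wz":0},{"grip":10,"tx":0,"ty":0,"tz":0,"wx":0,"wy":0,"wz":0},{"grip":10,"tx":0,"ty":0,"tz":0,"wx":0,"wy":0,"wz":0}]' 25
```

```text
hinge (array([ 594.79, -106.09,   94.06]), [np.float64(0.28022919986767675), np.float64(0.2802291998678119)])
tip (array([600.51, -26.71, 115.86]), [np.float64(0.16334299778484682), np.float64(0.1633429977849035)])
end (array([595.81, -88.17, 111.13]), [np.float64(0.18734734983886764), np.float64(0.18734734983897736)])
time_s: 3.47
eef_pos: [600.0, -60.8, 95.7]
ee_rot: [0.479, -0.482, 0.52, -0.518]
force: [-12.7, -1.1, -0.3]
grip_width: 0.2
```

```bash
python3 -m handwheel '[{"grip":30,"tx":0,"ty":0,"tz":-1.5,"wx":0,"wy":0,"wz":0},{"grip":30,"tx":0,"ty":0,"tz":0,"wx":0,"wy":0,"wz":0},{"grip":30,"tx":-3,"ty":6,"tz":0,"wx":0,"wy":0,"wz":0},{"grip":30,"tx":0,"ty":0,"tz":0,"wx":0,"wy":0,"wz":0}]'; python3 -m handwheel '[{"grip":10,"tx":0,"ty":0,"tz":0,"wx":0,"wy":0,"wz":0},{"grip":10,"tx":0,"ty":0,"tz":0,"wx":0,"wy":0,"wz":0},{"grip":10,"tx":0,"ty":0,"tz":0,"wx":0,"wy":0,"wz":0}]' 25
```

```text
time_s: 3.8
eef_pos: [601.0, -57.2, 88.6]
ee_rot: [-0.48, 0.48, -0.519, 0.52]
force: [-0.1, -0.3, -0.2]
grip_width: 0.346
time_s: 4.05
eef_pos: [599.3, -56.8, 88.2]
ee_rot: [0.479, -0.481, 0.52, -0.518]
force: [-7.9, 2.2, 4.0]
grip_width: 0.2
```

```bash
python3 -m handwheel '[{"grip":10,"tx":0,"ty":0,"tz":-1.7,"wx":0,"wy":0,"wz":0},{"grip":10,"tx":0.4,"ty":-6.3,"tz":0,"wx":0,"wy":0,"wz":0},{"grip":10,"tx":1.2,"ty":-6.1,"tz":0,"wx":0,"wy":0,"wz":0},{"grip":10,"tx":2,"ty":-6,"tz":0,"wx":0,"wy":0,"wz":0},{"grip":10,"tx":2.8,"ty":-5.6,"tz":0,"wx":0,"wy":0,"wz":0},{"grip":10,"tx":3.5,"ty":-5.2,"tz":0,"wx":0,"wy":0,"wz":0},{"grip":10,"tx":4.2,"ty":-4.7,"tz":0,"wx":0,"wy":0,"wz":0}]'
python3 - <<'E'
from h import *
print(sense()["wrist_torque"])
c=eyes.capture("wrist");cv2.imwrite("pics/w3.png",c["pixels"][:,:,::-1])
E
```

```text
time_s: 4.63
eef_pos: [598.2, -72.2, 122.1]
ee_rot: [-0.48, 0.48, -0.519, 0.52]
force: [3.5, -3.2, -12.5]
grip_width: 0.205
[-0.35 -1.03  0.36]
```

View pics/w3.png

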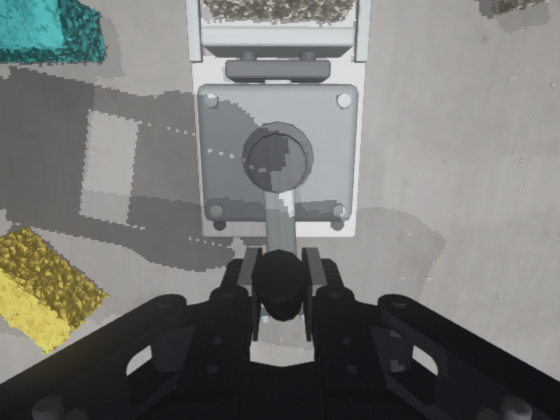

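The sleeve end now faces the camera at (280,280) between the pads; the handle is about half up. I'll continue the arc with a few mm past upright.

```bash
python3 -m handwheel '[{"grip":10,"tx":4.8,"ty":-4.2,"tz":0,"wx":0,"wy":0,"wz":0},{"grip":10,"tx":5.1,"ty":-3.5,"tz":0,"wx":0,"wy":0,"wz":0},{"grip":10,"tx":5.6,"ty":-2.8,"tz":0,"wx":0,"wy":0,"wz":0},{"grip":10,"tx":6,"ty":-2,"tz":-0.5,"wx":0,"wy":0,"wz":0},{"grip":10,"tx":6.2,"ty":-1.2,"tz":-0.5,"wx":0,"wy":0,"wz":0},{"grip":10,"tx":6.3,"ty":-0.4,"tz":-0.5,"wx":0,"wy":0,"wz":0}]' 30;  python3 -m handwheel '[{"grip":10,"tx":3,"ty":0,"tz":0,"wx":0,"wy":0,"wz":0},{"grip":10,"tx":2,"ty":0,"tz":0,"wx":0,"wy":0,"wz":0},{"grip":10,"tx":0,"ty":0,"tz":0,"wx":0,"wy":0,"wz":0}]'
python3 - <<'E'
from h import *
print(sense()["wrist_torque"])
c=eyes.capture("wrist");cv2.imwrite("pics/w4.png",c["pixels"][:,:,::-1])
c=eyes.capture("scene");cv2.imwrite("pics/s4.png",cv2.resize(c["pixels"][150:270,250:410,::-1],None,fx=5,fy=5))
E
```

```text
time_s: 5.18
eef_pos: [594.8, -104.5, 137.4]
ee_rot: [-0.481, 0.478, -0.519, 0.52]
force: [7.6, 6.8, -4.6]
grip_width: 0.202
time_s: 5.43
eef_pos: [594.4, -109.6, 137.7]
ee_rot: [-0.481, 0.478, -0.519, 0.52]
force: [6.3, 5.5, -3.3]
grip_width: 0.2
[ 1.05 -1.1  -0.04]
```

View pics/w4.png

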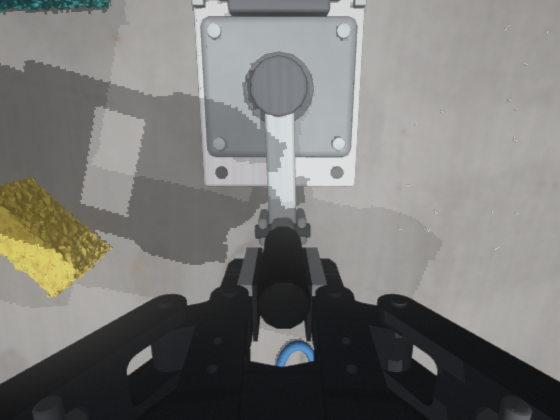

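View pics/s4.png

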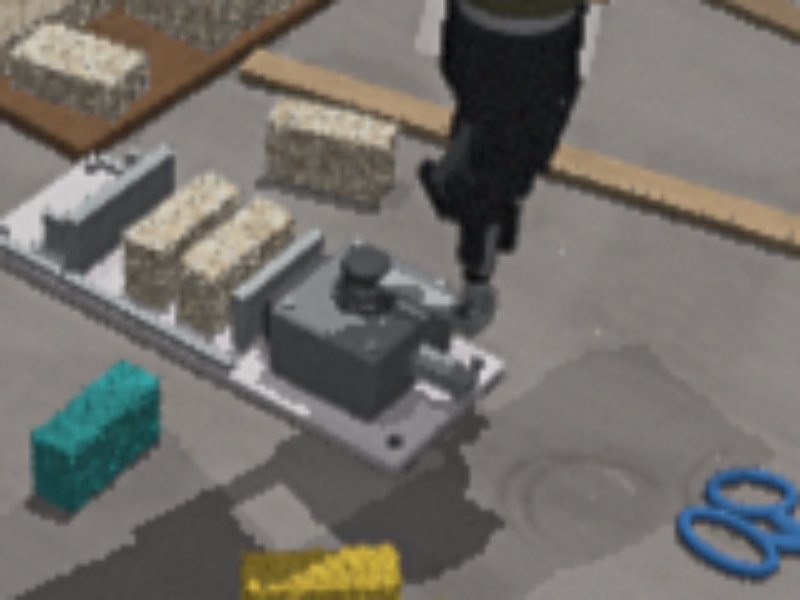

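Run:
```python
from h import *
c=eyes.capture("wrist");im=c["pixels"][:,:,::-1]
cv2.imwrite("pics/w4c.png",cv2.resize(im[200:345,230:340],None,fx=5,fy=4))
for p in ((283,306),): print(plane(c,p,182))
print(plane(c,(283,230),102)); print(proj(c,(594.5,-105.3,182)),proj(c,(594.5,-105.3,102)))
```

```text
[ 596.19 -102.16  182.  ]
[ 596.66 -104.55  102.  ]
[278.5  315.04] [279.15 231.6 ]
```

View pics/w4c.png

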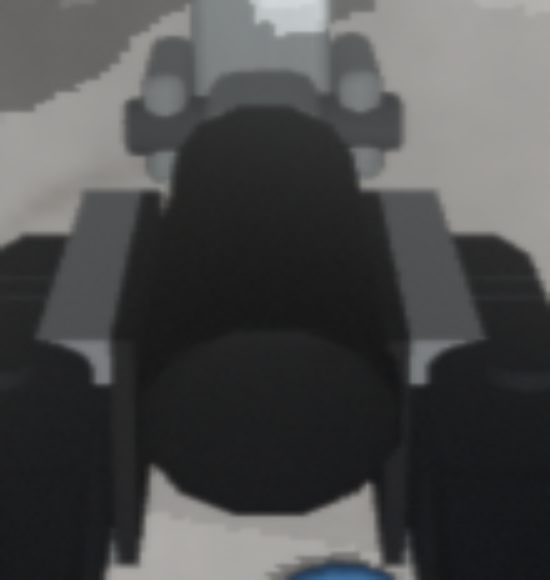

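```bash
python3 -m handwheel '[{"grip":10,"tx":3,"ty":0,"tz":0.5,"wx":0,"wy":0,"wz":0},{"grip":10,"tx":3,"ty":0,"tz":0.5,"wx":0,"wy":0,"wz":0},{"grip":10,"tx":0,"ty":0,"tz":0,"wx":0,"wy":0,"wz":0}]' 50
python3 - <<'E'
from h import *
c=eyes.capture("wrist");im=c["pixels"][:,:,::-1]
cv2.imwrite("pics/w5c.png",cv2.resize(im[200:345,230:340],None,fx=5,fy=4))
print(proj(c,(596.5,-105,182)),proj(c,(596.5,-105,102)),sense()["wrist_torque"])
E
```

```text
time_s: 5.83
eef_pos: [594.4, -113.3, 137.4]
ee_rot: [0.482, -0.478, 0.521, -0.518]
force: [3.7, 16.5, -1.4]
grip_width: 0.197
[283.44 303.32] [282.41 224.78] [ 2.77 -0.72 -0.  ]
```

View pics/w5c.png

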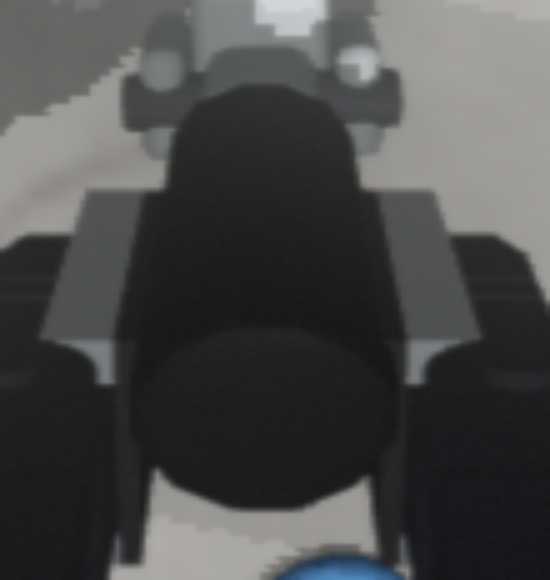

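```bash
python3 - <<'E'
from h import *
S=eyes.capture("scene");D=eyes.capture("side");
a=cv2.imread("pics/a_scene.png")[170:225,250:320]
cv2.imwrite("pics/f1.png",cv2.resize(a,None,fx=11,fy=11,interpolation=cv2.INTER_CUBIC))
a=cv2.imread("pics/a_side.png")[222:270,205:270]
cv2.imwrite("pics/f2.png",cv2.resize(a,None,fx=12,fy=12,interpolation=cv2.INTER_CUBIC))
E
python3 -m handwheel '[{"grip":35,"tx":-1,"ty":0,"tz":0,"wx":0,"wy":0,"wz":0},{"grip":35,"tx":-1,"ty":0,"tz":0,"wx":0,"wy":0,"wz":0},{"grip":35,"tx":-4,"ty":3,"tz":0,"wx":0,"wy":0,"wz":0},{"grip":35,"tx":-2,"ty":4,"tz":0,"wx":0,"wy":0,"wz":0},{"grip":35,"tx":0,"ty":0,"tz":0,"wx":0,"wy":0,"wz":0}]'
```

```text
time_s: 6.4
eef_pos: [594.2, -108.0, 128.6]
ee_rot: [0.48, -0.48, 0.52, -0.519]
force: [-0.5, 0.7, -0.8]
grip_width: 0.413
```

View pics/f1.png

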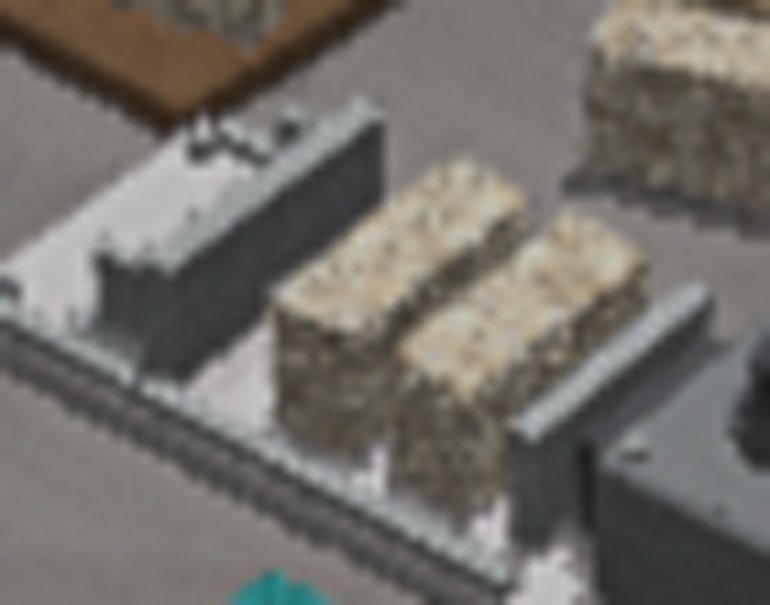

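View pics/f2.png

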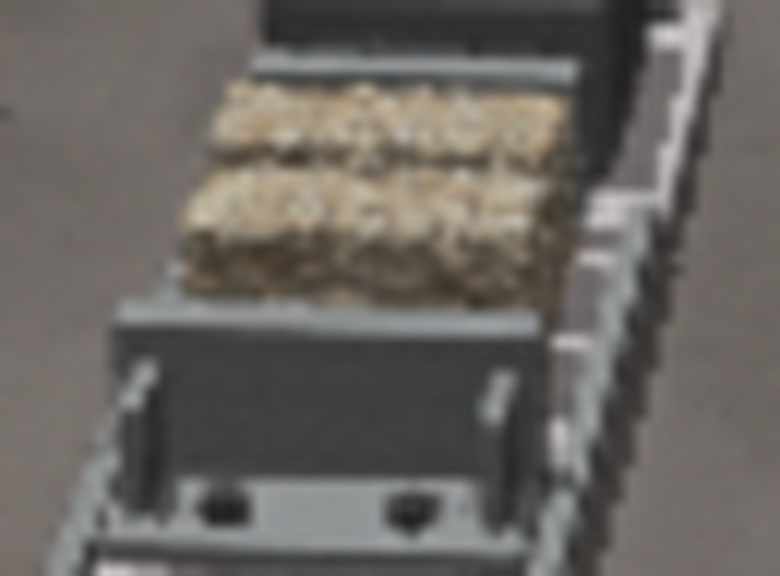

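Run:
```python
from h import *
S=eyes.capture("scene");D=eyes.capture("side")
s=lambda x,y:(250+x/11,170+y/11); d=lambda x,y:(205+x/12,222+y/12)
u=np.array([.083,.9965]);C=np.array([600.8,-30.5])
for n,c,f,ps in (("fenceS",S,s,((175,270),(382,115))),("platS",S,s,((510,422),(695,287))),("fenceD",D,d,((122,305),(540,317))),("platD",D,d,((255,78),(578,82)))):
    print(n,[ (plane(c,f(*p),60)[:2]-C)@u for p in ps])
print(sense()["eef_pos"],tool())
```

```text
fenceS [np.float64(182.210999045654), np.float64(183.06192859963087)]
platS [np.float64(66.27564695241794), np.float64(62.26002607870864)]
fenceD [np.float64(192.71167893396364), np.float64(191.70837343496305)]
platD [np.float64(76.8777751341971), np.float64(73.7617094979204)]
[ 594.42 -108.35  129.15] [[-0.08 -0.    1.  ]
 [-1.    0.   -0.08]
 [ 0.   -1.   -0.  ]]
```

The camera puts the fence face at about 188 mm (fence minus platen 117–118 mm in both views), so contact is expected near φ ≈ 4.0. I'll regrip centred and start cranking.

```bash
python3 -m handwheel '[{"grip":35,"tx":-3,"ty":0,"tz":0,"wx":0,"wy":0,"wz":0},{"grip":10,"tx":0,"ty":0,"tz":0,"wx":0,"wy":0,"wz":0},{"grip":10,"tx":0,"ty":0,"tz":0,"wx":0,"wy":0,"wz":0},{"grip":10,"tx":0,"ty":0,"tz":0,"wx":0,"wy":0,"wz":0},{"grip":10,"tx":2,"ty":0,"tz":0,"wx":0,"wy":0,"wz":0},{"grip":10,"tx":0,"ty":0,"tz":0,"wx":0,"wy":0,"wz":0}]' 40
python3 - <<'E'
for i in range(0,50):
    import numpy as np
    R=76.5;f=i*.1;g=f+.1
    print("%.1f"%g, "tx %.1f tz %.1f"%(R*(np.cos(g)-np.cos(f)),-R*(np.sin(g)-np.sin(f))),end=" | ")
E
```

```text
time_s: 7.0
eef_pos: [595.0, -105.8, 129.5]
ee_rot: [0.481, -0.479, 0.52, -0.519]
force: [2.5, 8.9, 1.7]
grip_width: 0.197
0.1 tx -0.4 tz -7.6 | 0.2 tx -1.1 tz -7.6 | 0.3 tx -1.9 tz -7.4 | 0.4 tx -2.6 tz -7.2 | 0.5 tx -3.3 tz -6.9 | 0.6 tx -4.0 tz -6.5 | 0.7 tx -4.6 tz -6.1 | 0.8 tx -5.2 tz -5.6 | 0.9 tx -5.7 tz -5.0 | 1.0 tx -6.2 tz -4.4 | 1.1 tx -6.6 tz -3.8 | 1.2 tx -7.0 tz -3.1 | 1.3 tx -7.3 tz -2.4 | 1.4 tx -7.5 tz -1.7 | 1.5 tx -7.6 tz -0.9 | 1.6 tx -7.6 tz -0.2 | 1.7 tx -7.6 tz 0.6 | 1.8 tx -7.5 tz 1.4 | 1.9 tx -7.4 tz 2.1 | 2.0 tx -7.1 tz 2.8 | 2.1 tx -6.8 tz 3.5 | 2.2 tx -6.4 tz 4.2 | 2.3 tx -5.9 tz 4.8 | 2.4 tx -5.4 tz 5.4 | 2.5 tx -4.9 tz 5.9 | 2.6 tx -4.3 tz 6.3 | 2.7 tx -3.6 tz 6.7 | 2.8 tx -2.9 tz 7.1 | 2.9 tx -2.2 tz 7.3 | 3.0 tx -1.5 tz 7.5 | 3.1 tx -0.7 tz 7.6 | 3.2 tx 0.1 tz 7.6 | 3.3 tx 0.8 tz 7.6 | 3.4 tx 1.6 tz 7.5 | 3.5 tx 2.3 tz 7.3 | 3.6 tx 3.0 tz 7.0 | 3.7 tx 3.7 tz 6.7 | 3.8 tx 4.4 tz 6.3 | 3.9 tx 5.0 tz 5.8 | 4.0 tx 5.5 tz 5.3 | 4.1 tx 6.0 tz 4.7 | 4.2 tx 6.5 tz 4.1 | 4.3 tx 6.8 tz 3.4 | 4.4 tx 7.2 tz 2.7 | 4.5 tx 7.4 tz 2.0 | 4.6 tx 7.5 tz 1.2 | 4.7 tx 7.6 tz 0.5 | 4.8 tx 7.6 tz -0.3 | 4.9 tx 7.6 tz -1.0 | 5.0 tx 7.4 tz -1.8 |
```

```bash
cat > st.py <<'E'
from h import *
C=np.array([600.8,-30.5]);s=sense();T=tool(s);p=s["eef_pos"][:2]-C;q=np.array([T[:2,0]@p,T[:2,2]@p])
phi=np.arctan2(-q[1],q[0])%(2*np.pi);r=np.hypot(*q);e=p/r;tg=np.array([e[1],-e[0]]);f=s["force"]
print("phi %.3f r %.1f  resist_tang %.1f  inward %.1f fz %.1f z %.1f t %.2f"%(phi,r,-f[:2]@tg,-f[:2]@e,f[2],s["eef_pos"][2],s["time_s"]),"q",q)
E
python3 -m handwheel '[{"grip":10,"tx":-0.4,"ty":0,"tz":-7.6,"wx":0,"wy":0,"wz":0},{"grip":10,"tx":-1.1,"ty":0,"tz":-7.6,"wx":0,"wy":0,"wz":0},{"grip":10,"tx":-1.9,"ty":0,"tz":-7.4,"wx":0,"wy":0,"wz":0},{"grip":10,"tx":-2.6,"ty":0,"tz":-7.2,"wx":0,"wy":0,"wz":0},{"grip":10,"tx":-3.3,"ty":0,"tz":-6.9,"wx":0,"wy":0,"wz":0}]'; python3 st.py
```

```text
time_s: 7.42
eef_pos: [559.9, -94.8, 129.6]
ee_rot: [-0.481, 0.479, -0.518, 0.52]
force: [9.9, 2.7, -2.9]
grip_width: 0.197
phi 0.487 r 76.2  resist_tang 6.9  inward 7.6 fz -2.9 z 129.6 t 7.42 q [ 67.3  -35.66]
```

Feels exactly as expected (6.9 N tangential, light outward preload). Continuing.

```bash
python3 -m handwheel '[{"grip":10,"tx":-4,"ty":0,"tz":-6.5,"wx":0,"wy":0,"wz":0},{"grip":10,"tx":-4.6,"ty":0,"tz":-6.1,"wx":0,"wy":0,"wz":0},{"grip":10,"tx":-5.2,"ty":0,"tz":-5.6,"wx":0,"wy":0,"wz":0},{"grip":10,"tx":-5.7,"ty":0,"tz":-5,"wx":0,"wy":0,"wz":0},{"grip":10,"tx":-6.2,"ty":0,"tz":-4.4,"wx":0,"wy":0,"wz":0}]'; python3 st.py
```

```text
time_s: 7.83
eef_pos: [534.2, -68.1, 129.6]
ee_rot: [-0.48, 0.479, -0.518, 0.521]
force: [7.0, -3.8, -3.1]
grip_width: 0.197
phi 0.977 r 76.5  resist_tang 6.8  inward 4.2 fz -3.1 z 129.6 t 7.83 q [ 42.81 -63.42]
```

```bash
python3 -m handwheel '[{"grip":10,"tx":-6.6,"ty":0,"tz":-3.8,"wx":0,"wy":0,"wz":0},{"grip":10,"tx":-7,"ty":0,"tz":-3.1,"wx":0,"wy":0,"wz":0},{"grip":10,"tx":-7.3,"ty":0,"tz":-2.4,"wx":0,"wy":0,"wz":0},{"grip":10,"tx":-7.5,"ty":0,"tz":-1.7,"wx":0,"wy":0,"wz":0},{"grip":10,"tx":-7.6,"ty":0,"tz":-0.9,"wx":0,"wy":0,"wz":0}]'; python3 st.py
```

```text
time_s: 8.25
eef_pos: [524.2, -31.6, 129.6]
ee_rot: [-0.479, 0.48, -0.519, 0.52]
force: [-0.5, -6.0, 1.7]
grip_width: 0.197
phi 1.477 r 76.6  resist_tang 6.0  inward -0.6 fz 1.7 z 129.6 t 8.25 q [  7.2  -76.29]
```

```bash
python3 -m handwheel '[{"grip":10,"tx":-7.6,"ty":0,"tz":-1.5,"wx":0,"wy":0,"wz":0},{"grip":10,"tx":-7.6,"ty":0,"tz":-0.4,"wx":0,"wy":0,"wz":0},{"grip":10,"tx":-7.5,"ty":0,"tz":1.1,"wx":0,"wy":0,"wz":0},{"grip":10,"tx":-7.4,"ty":0,"tz":2.1,"wx":0,"wy":0,"wz":0},{"grip":10,"tx":-7.1,"ty":0,"tz":2.8,"wx":0,"wy":0,"wz":0}]'; python3 st.py
```

```text
time_s: 8.67
eef_pos: [532.3, 4.6, 129.6]
ee_rot: [-0.48, 0.48, -0.518, 0.521]
force: [3.9, -10.4, -3.3]
grip_width: 0.197
phi 1.965 r 77.0  resist_tang 7.4  inward 8.2 fz -3.3 z 129.6 t 8.67 q [-29.6  -71.06]
```

```bash
python3 -m handwheel '[{"grip":10,"tx":-6.8,"ty":0,"tz":3.5,"wx":0,"wy":0,"wz":0},{"grip":10,"tx":-6.4,"ty":0,"tz":4.2,"wx":0,"wy":0,"wz":0},{"grip":10,"tx":-5.9,"ty":0,"tz":4.8,"wx":0,"wy":0,"wz":0},{"grip":10,"tx":-5.4,"ty":0,"tz":5.4,"wx":0,"wy":0,"wz":0},{"grip":10,"tx":-4.9,"ty":0,"tz":5.9,"wx":0,"wy":0,"wz":0}]'; python3 st.py
```

```text
time_s: 9.08
eef_pos: [557.3, 32.3, 129.5]
ee_rot: [-0.479, 0.481, -0.519, 0.52]
force: [-2.6, -8.1, 2.8]
grip_width: 0.2
phi 2.456 r 76.4  resist_tang 6.7  inward 5.2 fz 2.8 z 129.5 t 9.08 q [-59.17 -48.37]
```

```bash
python3 -m handwheel '[{"grip":10,"tx":-4.3,"ty":0,"tz":6.3,"wx":0,"wy":0,"wz":0},{"grip":10,"tx":-3.6,"ty":0,"tz":6.7,"wx":0,"wy":0,"wz":0},{"grip":10,"tx":0,"ty":0,"tz":0,"wx":0,"wy":0,"wz":0}]'; python3 st.py
python3 - <<'E'
from h import *
c=eyes.capture("scene");cv2.imwrite("pics/s6.png",cv2.resize(c["pixels"][160:260,240:370,::-1],None,fx=6,fy=6,interpolation=cv2.INTER_CUBIC))
E
```

```text
time_s: 9.33
eef_pos: [571.8, 39.8, 129.5]
ee_rot: [-0.48, 0.48, -0.519, 0.52]
force: [3.1, -3.5, 1.0]
grip_width: 0.197
phi 2.672 r 76.0  resist_tang -1.6  inward 4.4 fz 1.0 z 129.5 t 9.33 q [-67.78 -34.42]
```

View pics/s6.png

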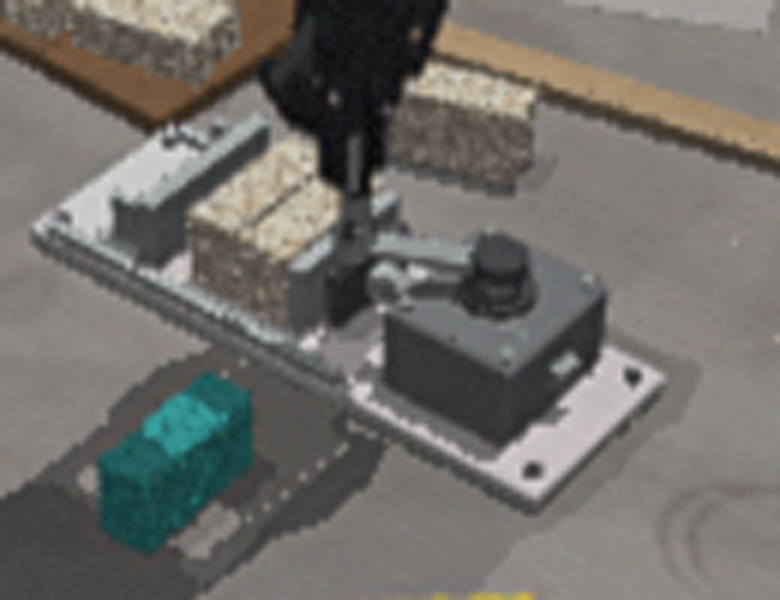

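Blocks are now together and sliding toward the fence, with a gap still at about (180,265) in the crop. I'll continue, checking the tangential force.

```bash
python3 -m handwheel '[{"grip":10,"tx":-3.2,"ty":0,"tz":7.1,"wx":0,"wy":0,"wz":0},{"grip":10,"tx":-2.2,"ty":0,"tz":7.3,"wx":0,"wy":0,"wz":0},{"grip":10,"tx":-1.5,"ty":0,"tz":7.5,"wx":0,"wy":0,"wz":0},{"grip":10,"tx":-0.7,"ty":0,"tz":7.6,"wx":0,"wy":0,"wz":0}]'; python3 st.py
```

```text
time_s: 9.72
eef_pos: [599.9, 45.0, 129.4]
ee_rot: [0.479, -0.481, 0.52, -0.519]
force: [-7.1, -5.4, 5.8]
grip_width: 0.198
phi 3.051 r 75.5  resist_tang 7.1  inward 5.3 fz 5.8 z 129.4 t 9.72 q [-75.22  -6.86]
```

```bash
python3 -m handwheel '[{"grip":10,"tx":-0.5,"ty":0,"tz":7.6,"wx":0,"wy":0,"wz":0},{"grip":10,"tx":0.6,"ty":0,"tz":7.6,"wx":0,"wy":0,"wz":0},{"grip":10,"tx":1.6,"ty":0,"tz":7.5,"wx":0,"wy":0,"wz":0}]'; python3 st.py
```

```text
time_s: 9.97
eef_pos: [622.2, 41.5, 129.4]
ee_rot: [0.478, -0.481, 0.52, -0.519]
force: [-8.6, -5.1, 6.4]
grip_width: 0.199
phi 3.351 r 75.1  resist_tang 6.8  inward 7.3 fz 6.4 z 129.4 t 9.97 q [-73.41  15.6 ]
```

```bash
python3 -m handwheel '[{"grip":10,"tx":2.3,"ty":0,"tz":7.3,"wx":0,"wy":0,"wz":0},{"grip":10,"tx":3,"ty":0,"tz":7,"wx":0,"wy":0,"wz":0},{"grip":10,"tx":3.7,"ty":0,"tz":6.7,"wx":0,"wy":0,"wz":0}]'; python3 st.py; python3 -m handwheel '[{"grip":10,"tx":2.1,"ty":0,"tz":3.2,"wx":0,"wy":0,"wz":0},{"grip":10,"tx":2.3,"ty":0,"tz":3.1,"wx":0,"wy":0,"wz":0}]'; python3 st.py
```

```text
time_s: 10.22
eef_pos: [642.2, 31.5, 129.4]
ee_rot: [0.479, -0.481, 0.521, -0.518]
force: [-9.4, -0.1, 6.6]
grip_width: 0.196
phi 3.652 r 74.5  resist_tang 7.7  inward 5.3 fz 6.6 z 129.4 t 10.22 q [-65.05  36.4 ]
time_s: 10.38
eef_pos: [648.2, 26.9, 129.4]
ee_rot: [0.479, -0.481, 0.521, -0.518]
force: [-8.8, 0.9, 6.7]
grip_width: 0.196
phi 3.753 r 74.4  resist_tang 7.3  inward 4.9 fz 6.7 z 129.4 t 10.38 q [-60.91  42.69]
```

Run:
```python
from h import *
c=eyes.capture("scene");cv2.imwrite("pics/s7.png",cv2.resize(c["pixels"][170:230,245:325,::-1],None,fx=9,fy=9,interpolation=cv2.INTER_CUBIC))
```

```text
(no output)
```

View pics/s7.png

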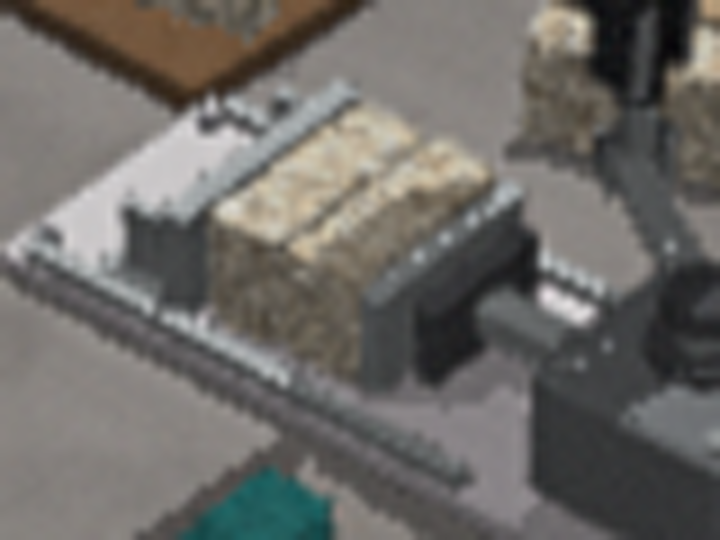

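The blocks are about to meet the fence. From here 0.05 rad rows, with the push read each time.

```bash
python3 -m handwheel '[{"grip":10,"tx":2.4,"ty":0,"tz":3,"wx":0,"wy":0,"wz":0},{"grip":10,"tx":2.6,"ty":0,"tz":2.8,"wx":0,"wy":0,"wz":0}]'; python3 st.py; python3 -m handwheel '[{"grip":10,"tx":2.7,"ty":0,"tz":2.7,"wx":0,"wy":0,"wz":0}]'; python3 st.py;python3 -m handwheel '[{"grip":10,"tx":2.8,"ty":0,"tz":2.6,"wx":0,"wy":0,"wz":0}]'; python3 st.py
```

```text
time_s: 10.6
eef_pos: [653.4, 21.9, 129.4]
ee_rot: [0.479, -0.481, 0.521, -0.518]
force: [-7.5, 2.3, 6.7]
grip_width: 0.198
phi 3.851 r 74.2  resist_tang 6.9  inward 3.7 fz 6.7 z 129.4 t 10.60 q [-56.33  48.31]
time_s: 10.68
eef_pos: [655.9, 19.0, 129.5]
ee_rot: [0.479, -0.481, 0.521, -0.518]
force: [-7.7, 2.0, 6.1]
grip_width: 0.2
phi 3.902 r 74.1  resist_tang 6.6  inward 4.4 fz 6.1 z 129.5 t 10.68 q [-53.73  51.09]
time_s: 10.77
eef_pos: [658.3, 16.1, 129.4]
ee_rot: [0.479, -0.481, 0.521, -0.518]
force: [-8.0, 2.8, 5.8]
grip_width: 0.197
phi 3.953 r 74.1  resist_tang 7.2  inward 4.5 fz 5.8 z 129.4 t 10.77 q [-50.99  53.7 ]
```

```bash
python3 -m handwheel '[{"grip":10,"tx":2.9,"ty":0,"tz":2.5,"wx":0,"wy":0,"wz":0}]'; python3 st.py; python3 -m handwheel '[{"grip":10,"tx":3.1,"ty":0,"tz":2.3,"wx":0,"wy":0,"wz":0}]'; python3 st.py
```

```text
time_s: 10.85
eef_pos: [660.6, 13.1, 129.4]
ee_rot: [0.479, -0.481, 0.521, -0.518]
force: [-8.7, 2.5, 6.4]
grip_width: 0.195
phi 4.004 r 74.0  resist_tang 7.1  inward 5.5 fz 6.4 z 129.4 t 10.85 q [-48.18  56.2 ]
time_s: 10.93
eef_pos: [662.7, 9.9, 129.5]
ee_rot: [0.479, -0.481, 0.521, -0.518]
force: [-8.3, 4.2, 6.8]
grip_width: 0.2
phi 4.055 r 73.9  resist_tang 8.1  inward 4.7 fz 6.8 z 129.5 t 10.93 q [-45.17  58.54]
```

```bash
python3 -m handwheel '[{"grip":10,"tx":3.2,"ty":0,"tz":2.1,"wx":0,"wy":0,"wz":0}]'; python3 st.py; python3 -m handwheel '[{"grip":10,"tx":3.3,"ty":0,"tz":2,"wx":0,"wy":0,"wz":0}]'; python3 st.py
```

```text
time_s: 11.02
eef_pos: [664.6, 6.8, 129.5]
ee_rot: [0.48, -0.48, 0.521, -0.518]
force: [-8.6, 5.1, 5.5]
grip_width: 0.198
phi 4.104 r 73.9  resist_tang 8.8  inward 4.8 fz 5.5 z 129.5 t 11.02 q [-42.22  60.64]
time_s: 11.1
eef_pos: [666.3, 3.6, 129.5]
ee_rot: [0.48, -0.48, 0.521, -0.518]
force: [-8.0, 6.6, 6.1]
grip_width: 0.2
phi 4.153 r 73.8  resist_tang 9.5  inward 4.1 fz 6.1 z 129.5 t 11.10 q [-39.15  62.6 ]
```

```bash
python3 -m handwheel '[{"grip":10,"tx":3.4,"ty":0,"tz":1.7,"wx":0,"wy":0,"wz":0}]'; python3 st.py; python3 -m handwheel '[{"grip":10,"tx":3.5,"ty":0,"tz":1.6,"wx":0,"wy":0,"wz":0}]'; python3 st.py;  python3 -m handwheel '[{"grip":10,"tx":3.5,"ty":0,"tz":1.5,"wx":0,"wy":0,"wz":0}]'; python3 st.py
```

```text
time_s: 11.18
eef_pos: [667.8, 0.4, 129.5]
ee_rot: [0.48, -0.48, 0.521, -0.517]
force: [-7.7, 6.8, 5.8]
grip_width: 0.202
phi 4.202 r 73.8  resist_tang 9.4  inward 4.1 fz 5.8 z 129.5 t 11.18 q [-36.02  64.36]
time_s: 11.27
eef_pos: [669.2, -3.0, 129.5]
ee_rot: [0.48, -0.48, 0.521, -0.517]
force: [-6.6, 7.9, 6.2]
grip_width: 0.2
phi 4.251 r 73.7  resist_tang 9.8  inward 3.2 fz 6.2 z 129.5 t 11.27 q [-32.78  66.01]
time_s: 11.35
eef_pos: [670.4, -6.4, 129.5]
ee_rot: [0.48, -0.48, 0.521, -0.517]
force: [-7.4, 9.2, 5.4]
grip_width: 0.201
phi 4.300 r 73.6  resist_tang 11.1  inward 4.0 fz 5.4 z 129.5 t 11.35 q [-29.5   67.48]
```

```bash
python3 -m handwheel '[{"grip":10,"tx":0,"ty":0,"tz":0,"wx":0,"wy":0,"wz":0},{"grip":10,"tx":0,"ty":0,"tz":0,"wx":0,"wy":0,"wz":0}]'; python3 st.py
```

```text
time_s: 11.52
eef_pos: [670.6, -7.0, 129.5]
ee_rot: [0.48, -0.48, 0.521, -0.518]
force: [-4.4, 5.4, 5.0]
grip_width: 0.197
phi 4.310 r 73.7  resist_tang 6.5  inward 2.4 fz 5.0 z 129.5 t 11.52 q [-28.87  67.78]
```

```bash
python3 -m handwheel '[{"grip":10,"tx":2.2,"ty":0,"tz":0.9,"wx":0,"wy":0,"wz":0}]'; python3 st.py;  python3 -m handwheel '[{"grip":10,"tx":0,"ty":0,"tz":0,"wx":0,"wy":0,"wz":0}]'; python3 st.py
```

```text
time_s: 11.6
eef_pos: [671.0, -8.3, 129.5]
ee_rot: [0.48, -0.48, 0.521, -0.517]
force: [-7.2, 9.6, 6.9]
grip_width: 0.198
phi 4.328 r 73.7  resist_tang 11.3  inward 4.0 fz 6.9 z 129.5 t 11.60 q [-27.61  68.29]
time_s: 11.68
eef_pos: [671.2, -8.7, 129.5]
ee_rot: [0.48, -0.48, 0.521, -0.517]
force: [-5.5, 8.3, 5.7]
grip_width: 0.201
phi 4.334 r 73.6  resist_tang 9.5  inward 2.8 fz 5.7 z 129.5 t 11.68 q [-27.18  68.44]
```

```bash
python3 -m handwheel '[{"grip":10,"tx":-1.3,"ty":0,"tz":-0.6,"wx":0,"wy":0,"wz":0},{"grip":10,"tx":0,"ty":0,"tz":0,"wx":0,"wy":0,"wz":0}]'; python3 st.py
```

```text
time_s: 11.85
eef_pos: [671.1, -8.5, 129.5]
ee_rot: [0.48, -0.48, 0.52, -0.518]
force: [-3.7, 3.0, 5.3]
grip_width: 0.197
phi 4.331 r 73.6  resist_tang 4.0  inward 2.7 fz 5.3 z 129.5 t 11.85 q [-27.41  68.36]
```

```bash
python3 -m handwheel '[{"grip":45,"tx":0,"ty":0,"tz":0,"wx":0,"wy":0,"wz":0},{"grip":45,"tx":0,"ty":0,"tz":0,"wx":0,"wy":0,"wz":0},{"grip":45,"tx":0,"ty":0,"tz":0,"wx":0,"wy":0,"wz":0}]'; python3 st.py
python3 - <<'E'
from h import *
c=eyes.capture("wrist");cv2.imwrite("pics/w8.png",c["pixels"][:,:,::-1])
print(proj(c,(671-1.4,-5.5,182)))
E
```

```text
time_s: 12.1
eef_pos: [671.9, -9.7, 129.0]
ee_rot: [-0.48, 0.48, -0.519, 0.519]
force: [1.1, -0.0, -0.4]
grip_width: 0.525
phi 4.348 r 74.1  resist_tang -0.4  inward -1.1 fz -0.4 z 129.0 t 12.10 q [-26.37  69.23]
[269.83 332.75]
```

View pics/w8.png

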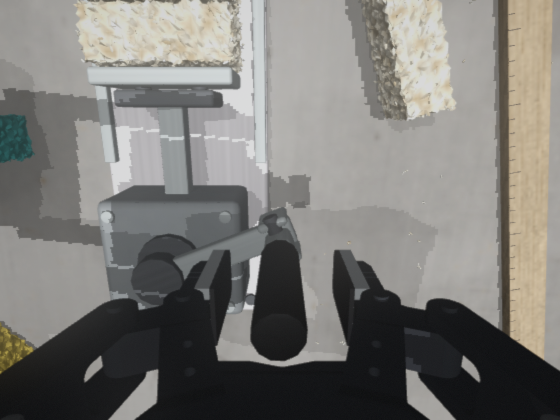

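Released: the handle stands free between the open pads, tip at (279,337), hinge at (281,222). I'll lift straight up and step back for a look.

```bash
python3 -m handwheel '[{"grip":50,"tx":0,"ty":-25,"tz":0,"wx":0,"wy":0,"wz":0},{"grip":50,"tx":0,"ty":-35,"tz":0,"wx":0,"wy":0,"wz":0},{"grip":50,"tx":0,"ty":-35,"tz":0,"wx":0,"wy":0,"wz":0},{"grip":50,"tx":0,"ty":-35,"tz":0,"wx":0,"wy":0,"wz":0},{"grip":50,"tx":25,"ty":-20,"tz":-20,"wx":0,"wy":0,"wz":0},{"grip":50,"tx":25,"ty":0,"tz":-20,"wx":0,"wy":0,"wz":0},{"grip":50,"tx":0,"ty":0,"tz":0,"wx":0,"wy":0,"wz":0},{"grip":50,"tx":0,"ty":0,"tz":0,"wx":0,"wy":0,"wz":0}]'
python3 - <<'E'
from h import *
for n in("scene","wrist","side"):
    c=eyes.capture(n);np.savez(f"z_{n}.npz",**c);im=c["pixels"][:,:,::-1]
    if n=="scene": cv2.imwrite("pics/z_scene.png",im);im=cv2.resize(im[160:260,240:370],None,fx=6,fy=6,interpolation=cv2.INTER_CUBIC)
    if n=="side": im=cv2.resize(im[180:280,190:290],None,fx=6,fy=6,interpolation=cv2.INTER_CUBIC)
    cv2.imwrite(f"pics/z9_{n}.png",im)
E
```

```text
time_s: 12.82
eef_pos: [627.6, -57.1, 279.7]
ee_rot: [-0.479, 0.479, -0.52, 0.52]
force: [0.2, -0.2, 0.1]
grip_width: 0.587
```

View pics/z9_scene.png

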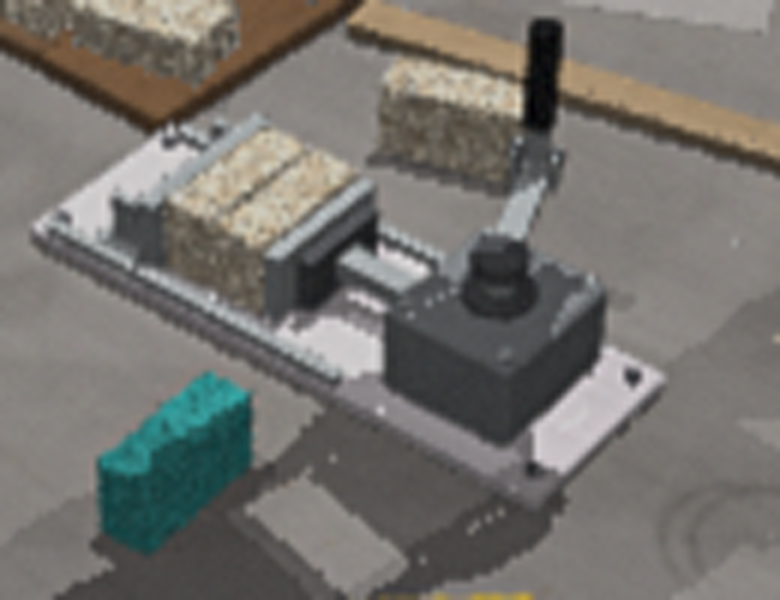

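View pics/z9_wrist.png

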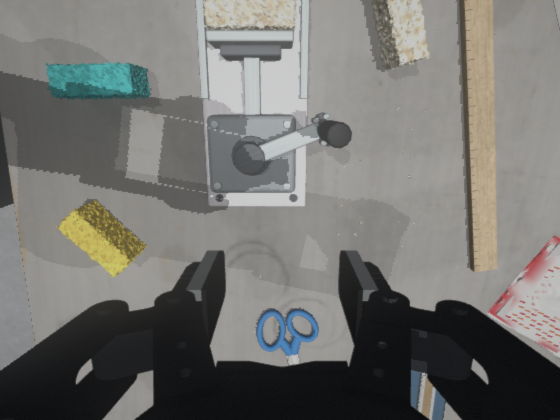

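View pics/z9_side.png

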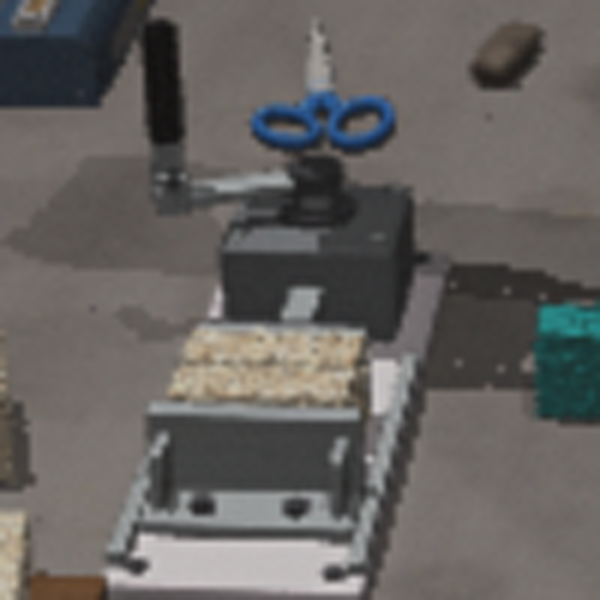

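Run:
```python
from h import *
W,S,D=[dict(np.load(f"z_{n}.npz")) for n in("wrist","scene","side")]
im=W["pixels"][:,:,::-1];cv2.imwrite("pics/z10.png",cv2.resize(im[90:180,225:365],None,fx=5.5,fy=5.5,interpolation=cv2.INTER_CUBIC))
s=lambda x,y:(240+x/6,160+y/6);d=lambda x,y:(190+x/6,180+y/6)
t=tri([(W,(340,132)),(S,s(545,24)),(D,d(160,24))]);print("tip",t)
print("hinge",tri([(S,s(537,155)),(D,d(168,180))]))
C=np.array([600,-30.5]);print(plane(W,(340,132),182), plane(W,(250,155),95))
a0=np.array([-.083,-.9965]);
for z,p in((182,(340,132)),):
    v=plane(W,p,z)[:2]-plane(W,(250,155),95)[:2];print(np.linalg.norm(v),(np.arctan2(a0[1],a0[0])-np.arctan2(v[1],v[0]))%(2*np.pi))
```

```text
tip (array([670.32,  -8.05, 181.85]), [np.float64(3.2063395916641184), np.float64(1.6992304718477549), np.float64(2.9533487400765495)])
hinge (array([670.66, -10.1 ,  97.57]), [np.float64(2.033829878624105), np.float64(2.033829878624175)])
[672.77  -5.98 182.  ] [601.81 -26.62  95.  ]
73.89856277498052 4.346264630953235
```

View pics/z10.png

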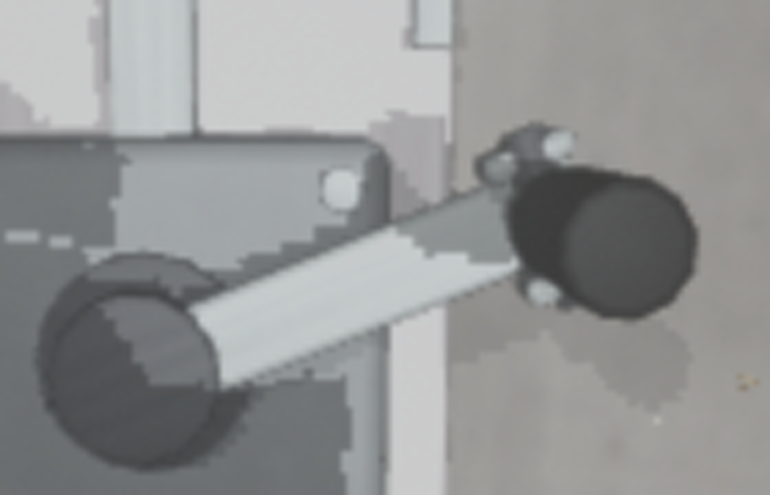

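View pics/z_scene.png

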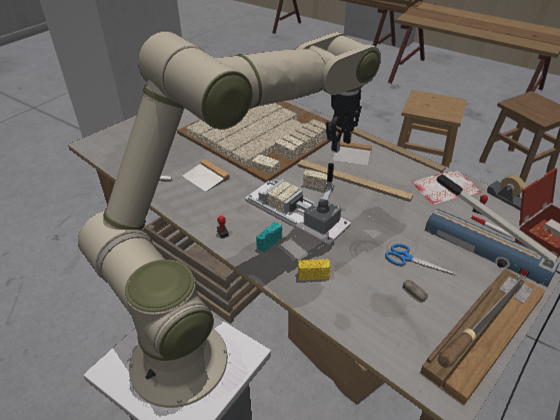

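Run:
```python
from h import *
W=dict(np.load("z_wrist.npz"));w=lambda x,y:(225+x/5.5,90+y/5.5)
hub=plane(W,w(132,380),95)[:2];tip=plane(W,w(630,247),182)[:2];v=tip-hub;print(hub,tip,np.linalg.norm(v))
# sleeve lower end centre (18mm above hinge, z=120): left visible rim; arm centreline angle
a=plane(W,w(205,348),91)[:2];b=plane(W,w(505,228),91)[:2];print(b-a, np.arctan2(*(b-a)[::-1]),np.arctan2(*v[::-1]))
e=v/np.linalg.norm(v)
for r in (71,75):
    P=hub+e*r;print(r,(np.array(proj(W,(*P,182)))-[225,90])*5.5,(np.array(proj(W,(*(hub+e*75),120)))-[225,90])*5.5)
```

```text
[600.48 -30.36] [672.4   -7.89] 75.34932248299712
[52.67 16.17] 0.2978766747719833 0.30287359556215543
71 [596.76 260.36] [562.83 221.01]
75 [627.33 248.07] [562.83 221.01]
```

The last images check out. The tip sits 75.3 mm from the crank axis, directly above the hinge at 75 mm, so the handle is upright. The crank angle is 4.33, the blocks are tight between platen and fence, and the bystanders are at their original pixels: stamp (222,226), scraper (208,175), whetstone (415,290). Handing in.

Run:
```python
from rig import ctrl
print(ctrl.finish_job())
```

```text
the job is handed in; nothing more can be done
None
```

I folded the handle up against its stop, cranked clockwise to about 4.33 rad, let go, and handed the job in at about 13 s of the 72 s. Nothing reports the clamping force directly; I estimate about 30 N from the feel at the handle.

- **Clamping force:** the push along the circle rose from about 7.0 N turning free to about 11.3 N. That reading alone gives about 27 N. A straight-line fit through the readings after contact, at about 4.03 rad, gives about 30 N. Nothing came near 60 N.
- **Fence position:** contact by feel puts the face at about 188 mm, the same as the camera estimate.
- **Handle upright:** in the last wrist view the handle's tip is 75.3 mm from the crank axis, directly above its hinge at 75 mm. The three-view check put the tip at 182 mm high, though its rays missed each other by up to 3 mm.
- **Rest of the scene:** the blocks sit tight between platen and fence. The stamp, scraper and whetstone are at the same pixels as at the start to within a couple of pixels. The robot was clear of everything.
- **What went wrong on the way:** the pads slipped on the sleeve during the fold, leaving the handle about 0.03 rad short of upright. I pushed it to the stop and regripped before cranking.

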